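# Pack the yellow gift set into its fitted box

## Robot

A 6-joint arm with a two-finger parallel gripper is mounted at the origin on a cart in front of the work surface, level with it; the furniture and walls round the work are solid. World frame = base frame: x ahead of the robot, y to its left, z up, the work surface at z = 0. Lengths are in m, angles in rad, forces in N, time in s.
With the tool pointing down it reaches from about 0.3 to 0.875 m from the base axis. Payload 6.4 kg.
Tool frame: the origin (TCP) lies midway between the tips of the shut fingers; the grasp point (between the pads) lies 19 mm behind it; z points along the fingers, y is the line along which they close (so a half turn about z gives the same grasp; the last joint's range is limited). The gripper opens to 85 mm and grips with 20 to 120 N. Pads are 22 mm wide; open, the fingers measure 114 mm over their backs; the gripper's body (76 mm by 85 mm) begins 54 mm behind the grasp point. The pads swing forward as they close: fully open they stand 13 mm farther back than shut.
Start: joints at [-0.206, 0.181, 1.607, -0, 1.354, -0.206], TCP at [0.575, 0, 0.231] pointing down, gripper open.
Joint ranges: [-2.99, 2.99], [-0.89, 2.07], [0.3, 2.58], [-1.14, 4.28], [0, 2.63], [-3.12, 3.12]. Speed limits (rad/s): [2.57, 2.57, 3.01, 3.14, 3.14, 3.14].

## Interface

Orientations are given as a unit quaternion [w, x, y, z].
In Python, from bench import ctrl gives the robot as it stands. The module is installed in compiled form; this text tells all that it offers.
- The arm moves only by the tool move_arm, never from a script. Its argument "plan" is one flat list of numbers, 6 for each row, row after row: the shift along the world's x, y, z in units of 50 mm (1.0 is 50 mm), then the turn, a rotation vector about the world's x, y, z in rad. A call has 1 to 10 rows; each row is the pose to reach, as a shift and turn from the pose commanded when the call began; what a row does not reach only later rows make up. A row lasts 1/8 s, in which the tool goes at most 62.5 mm and 10.7 degrees, less where a joint would pass 70% of its speed; a pose out of reach is approached as far as the arm can. A call with a gripper value outside its range is refused whole. "grip" is the finger opening in mm, from 0 to 85.4, set as the call begins (left out, the last holds). The fingers move at their own pace and stop on an object; the grip force is fixed at half the most. Time passes only in rows, so rows that repeat a pose let the fingers close. It gives the time, the measured TCP pose, the force, the opening and the grip force at its end, in the units of the state.
- ctrl.get_obs(): the state, without advancing time (a new reading comes with each control period).
- ctrl.camera(name): name is "scene" or "side" or "wrist"; returns a dict with "pixels" (420x560x3 uint8, red, green, blue), "fx", "fy", "cx", "cy" (pixels), "origin" and "attitude" of the camera in the world. Camera axes: x right, y down, z forward; pixel columns grow to the right and rows downward; lengths in m; the calibration is good to about 2 mm. A picture is of the moment at which its call begins. There is no depth.
- ctrl.hand_in(): hands the job in; it is judged then, once.
The state is a dict: "time_s": time; "q": joint angles; "dq": joint speeds; "joint_efforts": joint torques, N m; "eef_pos": TCP position; "eef_rot": TCP orientation; "wrist_force": force on the tool from outside, world axes, zero at the start; "torque": the same for the moment, N m; "opening": opening from 0.0 (shut) to 1.0 (fully open); "grasp_force": force on a finger pad.
Only numpy, scipy, OpenCV 4.12 (cv2) and the standard library are available. Lean on these libraries where they do the work, as an engineer would, in place of code of your own. Each camera call takes 0.05 s, during which the arm holds its last target. There are 200 camera calls.

## Task

Pack one yellow gift set into the shallow open gift box from the things beside it on the counter: the yellow soap goes into the rectangular recess, the oil tin with the silver cap into the large round one, and the two yellow-capped lip balms into the two small round ones, one in each. Everything should sit upright and fully down in its recess. Leave the pale blue soap, the green oil tin and the green-capped lip balm where they are; they belong to another set.

Things in the scene. Friction and masses are not known exactly. Their poses are not given: they have to be found in the camera images.
- soap_insert: Fixed cream card insert, 92 (x) x 110 (y) x 24 mm, origin at the centre of its underside 3 mm above the counter, z up. One of three side by side along x, in any order, filling a card box whose rim is level with their tops. Rectangular recess for the soap in its middle, 68 (x) x 98 (y) mm and 8 mm deep (floor 16 mm above the origin, dark felt) and a 3 mm chamfered mouth.
- tin_insert: Fixed cream card insert, 92 (x) x 110 (y) x 24 mm, origin at the centre of its underside 3 mm above the counter, z up. One of three side by side along x, in any order, filling a card box whose rim is level with their tops. Round recess for the oil tin in its middle, 80 mm across and 18 mm deep (floor 6 mm above the origin, dark felt) and a 3 mm chamfered mouth.
- balm_insert: Fixed cream card insert, 92 (x) x 110 (y) x 24 mm, origin at the centre of its underside 3 mm above the counter, z up. One of three side by side along x, in any order, filling a card box whose rim is level with their tops. Two round recesses for the lip balms at x = 0, y = +27 mm and y = -27 mm, each 27 mm across and 18 mm deep (floor 6 mm above the origin, dark felt) and 3 mm chamfered mouths.
- yellow_soap: Orange-yellow soap carton, 58 (x) x 88 (y) x 30 mm, 0.09 kg, lying flat, origin at the centre of its underside, z up. Belongs to the set.
- silver_tin: Yellow oil tin with dark shoulder and silver-grey screw cap, 70 mm across, 128 mm tall, about 0.19 kg; the cap, 37 mm across, is the top 25 mm (103 to 128 mm up). Origin at the centre of its underside, z up. Belongs to the set.
- yellow_balm_a: White lip-balm tube with a yellow cap, standing, 17 mm across, 67 mm tall, about 12 g, the cap is the top 21 mm. Origin at the centre of its underside, z up. Belongs to the set; alike with the other yellow-capped one.
- yellow_balm_b: White lip-balm tube with a yellow cap, standing, 17 mm across, 67 mm tall, about 12 g, the cap is the top 21 mm. Origin at the centre of its underside, z up. Belongs to the set; alike with the other yellow-capped one.
- blue_soap: Pale blue soap carton of the same size, 58 (x) x 88 (y) x 30 mm, origin at the centre of its underside. Look-alike: leave it.
- green_tin: Green oil tin with a green cap and a plain paper band, 71 mm across, 129 mm tall, origin at the centre of its underside. Look-alike: leave it.
- green_balm: White lip-balm tube with a green cap, standing, 18 mm across, 68 mm tall, origin at the centre of its underside. Look-alike: leave it.
Not all that is in view belongs to the job. What is shaped like the silver_tin but purple is not meant.

How it is judged:
By the outcome, as a careful person would: the job done as asked, in the order asked, and still so for the second after the job is handed in, with the robot touching nothing.
It also fails if it takes over 112 s, if anything falls off the work surface, if the arm or the gripper's body presses on something with over 40 N, if the wrist force passes 120 N, or if a joint passes its speed limit or range.

## Working session

There is one attempt and no reset: what is moved stays moved. The work goes in short steps, Python scripts to look and compute and a tool call to move; the robot and the scene stay as the last step left them, time stands still between calls to the robot, and variables do not carry over. Pictures are saved under pics/ and viewed, at most 16 in all, crops included, and the job is handed in when it is done.

Besides the shell and the picture viewer there is one more tool, called as a command line: name --argument value ..., lists and objects as JSON in quotes. move_arm: Moves the arm, as the interface text tells. Its arguments: {"type":"object","properties":{"plan":{"type":"array"},"grip":{"type":"number"}},"required":["plan"]}

```bash
mkdir -p pics
cat > h.py <<'E'
import numpy as np, cv2
from scipy.spatial.transform import Rotation as R
from bench import ctrl
def rot(a):
    a=np.array(a,float)
    return a if a.shape==(3,3) else R.from_quat(a[[1,2,3,0]]).as_matrix()
def snap(n,f):
    c=ctrl.camera(n); cv2.imwrite('pics/'+f,c['pixels'][:,:,::-1]); c['R']=rot(c['attitude']); np.save('pics/'+f+'.npy',c,allow_pickle=True); return c
def load(f): return np.load('pics/'+f+'.npy',allow_pickle=True).item()
def px(c,u,v,z):
    d=c['R']@np.array([(u-c['cx'])/c['fx'],(v-c['cy'])/c['fy'],1]); o=np.array(c['origin'])
    return o+d*(z-o[2])/d[2]
def proj(c,p):
    q=c['R'].T@(np.array(p)-c['origin']); return [c['fx']*q[0]/q[2]+c['cx'],c['fy']*q[1]/q[2]+c['cy']]
E
python3 - <<'E'
from h import *
for n in ['scene','side','wrist']:
    c=snap(n,n+'0.png'); print(n,c['fx'],c['cx'],c['cy'],c['origin'],c['R'].round(3).tolist())
print(ctrl.get_obs())
E
```

```text
scene 396.8837955220987 282.36754520252435 201.63012657976864 [-0.01572854  0.01540187  0.74927104] [[-0.557, -0.633, 0.537], [-0.83, 0.438, -0.344], [-0.017, -0.638, -0.77]]
side 435.8039383947477 277.1797540766629 214.10079309885148 [ 0.40103665 -1.07241992  0.54315157] [[0.998, -0.016, 0.06], [-0.059, -0.544, 0.837], [0.019, -0.839, -0.544]]
wrist 333.36541227463977 274.79762354466135 210.45410707704 [0.573806   0.07978045 0.37406365] [[1.0, 0.001, -0.001], [0.0, -0.951, -0.31], [-0.002, 0.31, -0.951]]
{'time_s': 0.15, 'q': array([-2.06285573e-01,  1.81348194e-01,  1.60773437e+00,  2.02774427e-05,
        1.35380602e+00, -2.06290850e-01]), 'dq': array([-0.00068515, -0.00188093, -0.00224381, -0.00292559,  0.00043336,
       -0.00041225]), 'joint_efforts': array([ 1.94259010e-03, -4.45260644e+01, -3.51692533e+01, -1.26067753e-04,
        5.82284134e-03,  2.14055274e-05]), 'eef_pos': array([5.74600108e-01, 1.15934941e-04, 2.30624834e-01]), 'eef_rot': array([-5.47728679e-04,  7.07106315e-01,  7.07106950e-01, -3.46330066e-04]), 'wrist_force': array([-0.13373382,  0.15915057,  0.20331936]), 'torque': array([ 0.03021303,  0.03184297, -0.0213374 ]), 'grasp_force': 0.0, 'opening': 0.9980425420801943}
```

View pics/scene0.png

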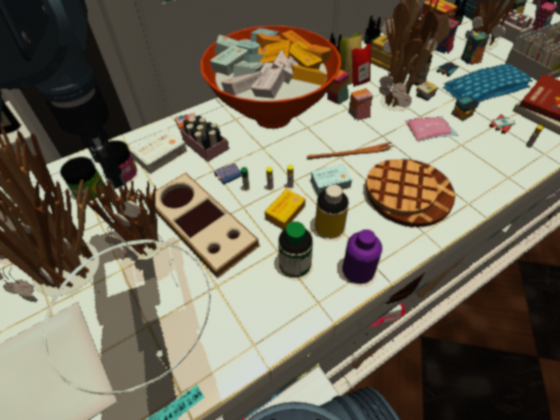

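View pics/side0.png

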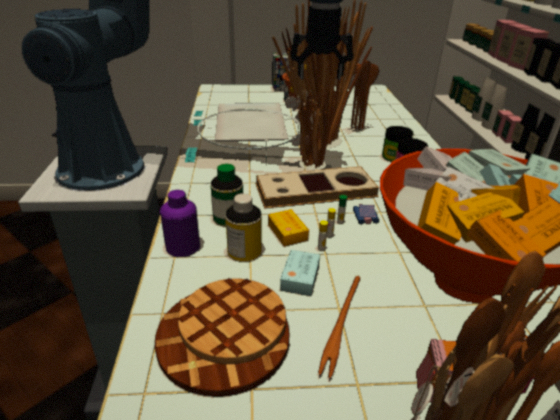

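View pics/wrist0.png

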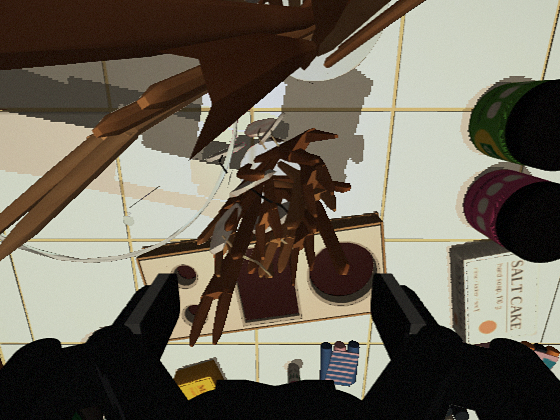

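The scene view shows the box with the tin recess at (177,193), the soap recess at (200,218) and the balm recesses at (212,247) and (233,233). The yellow soap is at (285,206), the silver cap at (333,193), and the yellow balms at (269,170) and (290,168). Dry stems stand beside the box at about (130,200), and the wrist view shows them leaning near it.

Run:
```python
from h import *
s=load('scene0.png');d=load('side0.png');w=load('wrist0.png')
for n,a,b,z in [('soap',(285,206),(288,224),.03),('tin',(333,190),(243,200),.128),('b1',(269,169),(332,210),.067),('b2',(290,167),(323,221),.067),('gb',(245,169),(343,197),.068),('gt',(294,229),(227,169),.129),('purple',(367,237),(178,196),.13),
 ('rTin',(177,193),(352,178),.027),('rSoap',(200,219),(317,183),.027),('rB+',(212,247),(279,181),.027),('rB-',(233,233),(282,191),.027),('boxA',(153,186),(262,202),.027)]:
    print(n,px(s,*a,z).round(3),px(d,*b,z).round(3))
for n,u,v in [('tin',340,272),('soap',270,290),('b+',185,275),('b-',190,314),('boxTL',137,262),('TR',381,214),('BR',386,325)]: print(n,px(w,u,v,.027).round(3))
i=cv2.imread('pics/scene0.png')[150:320,120:400]; cv2.imwrite('pics/s1.png',cv2.resize(i,None,fx=2.85,fy=2.85,interpolation=3))
i=cv2.imread('pics/side0.png')[140:300,150:400]; cv2.imwrite('pics/d1.png',cv2.resize(i,None,fx=3.2,fy=3.2,interpolation=3))
```

```text
soap [ 0.471 -0.304  0.03 ] [ 0.478 -0.321  0.03 ]
tin [ 0.384 -0.366  0.128] [ 0.387 -0.384  0.128]
b1 [ 0.563 -0.32   0.067] [ 0.567 -0.327  0.067]
b2 [ 0.539 -0.365  0.067] [ 0.542 -0.367  0.067]
gb [ 0.595 -0.272  0.068] [ 0.599 -0.278  0.068]
gt [ 0.348 -0.242  0.129] [ 0.353 -0.26   0.129]
purple [ 0.254 -0.344  0.13 ] [ 0.267 -0.37   0.13 ]
rTin [ 0.656 -0.113  0.027] [ 0.656 -0.117  0.027]
rSoap [ 0.553 -0.124  0.027] [ 0.564 -0.14   0.027]
rB+ [ 0.469 -0.111  0.027] [ 0.471 -0.128  0.027]
rB- [ 0.475 -0.167  0.027] [ 0.475 -0.177  0.027]
boxA [ 0.711 -0.074  0.027] [ 0.426 -0.226  0.027]
tin [ 0.649 -0.109  0.027]
soap [ 0.568 -0.133  0.027]
b+ [ 0.468 -0.113  0.027]
b- [ 0.47  -0.166  0.027]
boxTL [ 0.414 -0.096  0.027]
TR [ 0.69  -0.037  0.027]
BR [ 0.71  -0.182  0.027]
```

View pics/s1.png

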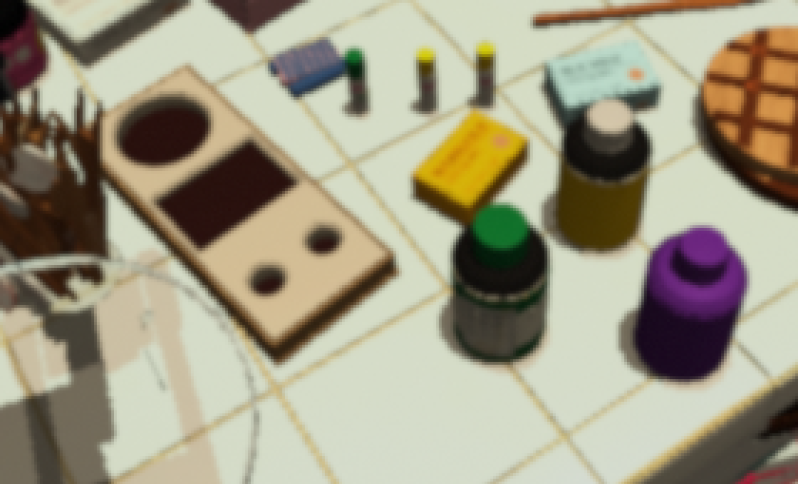

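View pics/d1.png

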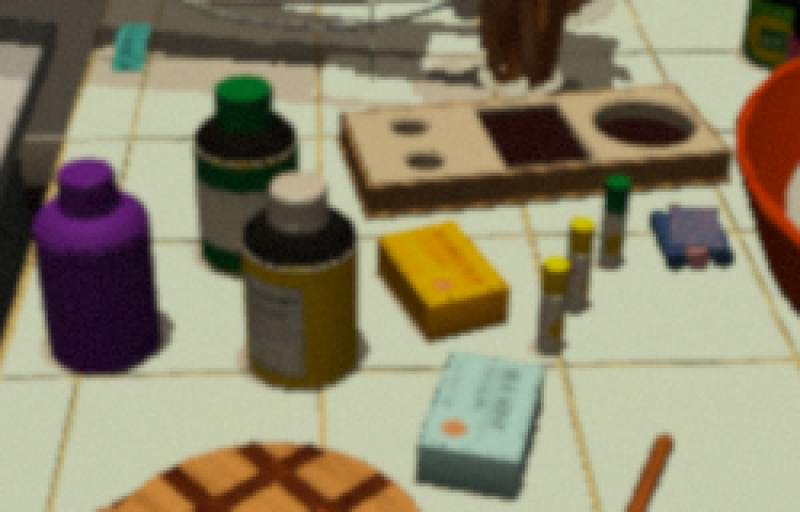

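The close crops show the soap, cap and recess outlines clearly. I'll triangulate them and check the stems' location and height.

```bash
cat >> h.py <<'E'
def tri(c1,p1,c2,p2):
    ds=[];os=[]
    for c,(u,v) in ((c1,p1),(c2,p2)):
        d=c['R']@np.array([(u-c['cx'])/c['fx'],(v-c['cy'])/c['fy'],1]);ds.append(d/np.linalg.norm(d));os.append(np.array(c['origin']))
    M=[np.eye(3)-np.outer(d,d) for d in ds]
    p=np.linalg.solve(sum(M),sum(m@o for m,o in zip(M,os)))
    return p.round(3),[round(float(np.linalg.norm(m@(p-o))),4) for m,o in zip(M,os)]
E
python3 - <<'E'
from h import *
s=load('scene0.png');d=load('side0.png')
S=lambda p:(p[0]/2.85+120,p[1]/2.85+150)
D=lambda p:(p[0]/3.2+150,p[1]/3.2+140)
for n,a,b,z in [('tinR',(164,130),(644,124),.027),('soapRc',(226,194),(534,135),.027),('b-',(325,239),(426,161),.027),('b+',(268,278),(409,128),.027),
 ('boxfar',(187,66),(727,155),.027),('boxnearR',(393,262),(367,192+8),.027),('boxnearL',(280,348),(342,113),.027),
 ('cap',(609,110),(299,187),.128),('tinbase',(598,215),(300,355),0),('bal1',(425,54),(581,225),.067),('bal2',(485,48),(556,265),.067),
 ('bal1base',(427,106),(577,306),0),('bal2base',(486,101),(550,348),0),('soapA',(480,111),(457,222),.03),('soapB',(528,148),(507,289),.03),('soapC',(467,208),(435,322),.03),('soapD',(414,172),(380,242),.03),('soapbot',(467,222),(435,337),0),('greencap',(500,222),(243,87),.129),('greenbalm',(354,55),(618,183),.068)]:
    print(n,px(s,*S(a),z).round(3)[:2],px(d,*D(b),z).round(3)[:2],tri(s,S(a),d,D(b)))
print('vase base',px(s,150,245,0.01),px(d,313,160,.01))
for z in(.1,.15,.2,.25,.3): print(z,px(s,155,180,z).round(3),px(s,115,180,z).round(3))
i=cv2.imread('pics/scene0.png')[120:320,0:260]; cv2.imwrite('pics/s2.png',cv2.resize(i,None,fx=3,fy=3,interpolation=3))
E
```

```text
tinR [ 0.647 -0.111] [ 0.653 -0.12 ] (array([ 0.655, -0.111,  0.021]), [0.0014, 0.0014])
soapRc [ 0.556 -0.123] [ 0.564 -0.136] (array([ 0.565, -0.125,  0.019]), [0.0021, 0.0021])
b- [ 0.472 -0.168] [ 0.478 -0.174] (array([ 0.477, -0.169,  0.023]), [0.0018, 0.0018])
b+ [ 0.465 -0.114] [ 0.468 -0.123] (array([ 0.469, -0.115,  0.022]), [0.0005, 0.0005])
boxfar [ 0.705 -0.159] [ 0.706 -0.171] (array([ 0.71 , -0.16 ,  0.021]), [0.0004, 0.0004])
boxnearR [ 0.424 -0.2  ] [ 0.432 -0.229] (array([ 0.433, -0.204,  0.012]), [0.0003, 0.0003])
boxnearL [ 0.406 -0.093] [ 0.417 -0.097] (array([ 0.414, -0.093,  0.023]), [0.0042, 0.0042])
cap [ 0.386 -0.37 ] [ 0.387 -0.378] (array([ 0.388, -0.372,  0.125]), [0.0005, 0.0005])
tinbase [ 0.384 -0.371] [ 0.385 -0.371] (array([ 0.385, -0.371, -0.   ]), [0.0004, 0.0004])
bal1 [ 0.563 -0.32 ] [ 0.566 -0.328] (array([ 0.567, -0.322,  0.063]), [0.0003, 0.0003])
bal2 [ 0.54  -0.366] [ 0.543 -0.373] (array([ 0.543, -0.368,  0.063]), [0.0004, 0.0004])
bal1base [ 0.564 -0.32 ] [ 0.569 -0.324] (array([ 0.569, -0.321, -0.003]), [0.0017, 0.0017])
bal2base [ 0.539 -
[... 334 characters left out ...]
, 0.0033])
soapD [ 0.487 -0.259] [ 0.439 -0.288] (array([ 0.46 , -0.262,  0.029]), [0.0238, 0.0238])
soapbot [ 0.439 -0.278] [ 0.472 -0.355] (array([ 0.473, -0.297, -0.047]), [0.005, 0.005])
greencap [ 0.348 -0.246] [ 0.35  -0.252] (array([ 0.35 , -0.247,  0.126]), [0.0002, 0.0002])
greenbalm [ 0.595 -0.27 ] [ 0.599 -0.278] (array([ 0.6  , -0.272,  0.064]), [0.0007, 0.0007])
vase base [ 0.56373181 -0.00196864  0.01      ] [0.5760646  0.02293086 0.01      ]
0.1 [ 0.652 -0.075  0.1  ] [ 0.704 -0.001  0.1  ]
0.15 [ 0.601 -0.068  0.15 ] [0.648 0.    0.15 ]
0.2 [ 0.549 -0.061  0.2  ] [0.593 0.002 0.2  ]
0.25 [ 0.498 -0.054  0.25 ] [0.537 0.003 0.25 ]
0.3 [ 0.446 -0.047  0.3  ] [0.482 0.004 0.3  ]
```

move_arm --plan '[-0.1, -0.3, 0.6, 0, 0, 0, -0.3, -1.0, 1.0, 0, 0, 0, -0.5, -1.8, 1.0, 0, 0, -0.18, -0.8, -2.6, 1.0, 0, 0, -0.36, -1.1, -3.4, 1.0, 0, 0, -0.54, -1.4, -4.2, 1.0, 0, 0, -0.72, -1.6, -5.0, 1.0, 0, 0, -0.9, -1.8, -5.6, 1.0, 0, 0, -1.08, -1.9, -6.0, 1.0, 0, 0, -1.26, -1.9, -6.2, 1.0, 0, 0, -1.44]'

```text
time_s: 1.4
eef_pos: [0.4793, -0.3111, 0.2808]
eef_rot: [-0.0, 0.998, 0.062, -0.0]
wrist_force: [0.5, -0.1, -0.0]
opening: 1.001
grasp_force: 0.0
```

move_arm --plan '[0, 0, -0.1, 0, 0, -0.18, 0, 0, -0.2, 0, 0, -0.36, 0, 0, -0.3, 0, 0, -0.54, 0, 0, -0.4, 0, 0, -0.72, 0, 0, -0.5, 0, 0, -0.9, 0, 0, -0.5, 0, 0, -1.08, 0, 0, -0.5, 0, 0, -1.26, 0, 0, -0.5, 0, 0, -1.4, 0, 0, -0.5, 0, 0, -1.4]'

```text
time_s: 2.52
eef_pos: [0.4799, -0.3098, 0.2559]
eef_rot: [-0.0, 0.806, -0.592, -0.0]
wrist_force: [0.1, -0.4, -0.3]
opening: 1.0
grasp_force: 0.0
```

Run:
```python
from h import *
c=snap('wrist','w1.png'); print(c['origin'],c['R'].round(3).tolist()); o=ctrl.get_obs(); print(o['time_s'],o['eef_pos'],o['q'],o['wrist_force'])
```

```text
[ 0.50286478 -0.38650118  0.3994661 ] [[-0.954, -0.283, -0.093], [-0.298, 0.906, 0.299], [-0.0, 0.313, -0.95]]
2.575 [ 0.47989482 -0.30985821  0.25600326] [-7.81056524e-01  1.52609555e-01  1.58877979e+00  2.66393744e-05
  1.40075005e+00  2.05603874e+00] [ 0.93999027 -0.31129538 -0.84495401]
```

View pics/w1.png

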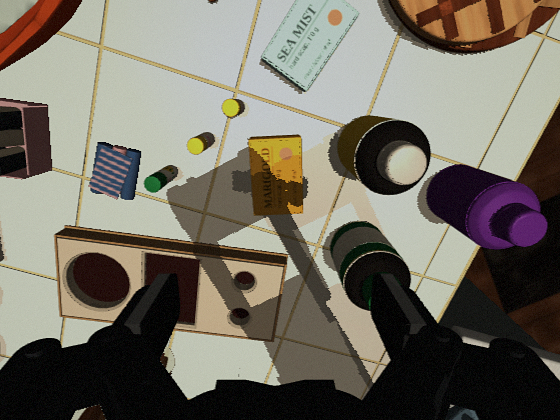

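The wrist view shows the whole work: soap at (275,175), silver cap (405,165), yellow balm caps (195,146) and (232,108), and the box at lower left with its recesses at (97,279), (170,288), (245,281) and (240,316).

Run:
```python
from h import *
c=load('w1.png'); w=c
P=lambda u,v,z:px(c,u,v,z).round(4)[:2]
hsv=cv2.cvtColor(c['pixels'],cv2.COLOR_RGB2HSV)
m=cv2.inRange(hsv,(12,110,60),(35,255,255))
n,l,st,ce=cv2.connectedComponentsWithStats(m)
for i in range(1,n):
    if st[i,4]>150: print(st[i],ce[i].round(1))
k=l==l[160,290]; pts=np.argwhere(k)[:,::-1].astype(np.float32)
r=cv2.minAreaRect(pts); b=cv2.boxPoints(r); print(r,[P(*q,.03) for q in b])
for n_,q,z in [('cap',(405,165),.128),('y1',(196,146),.067),('y2',(233,107),.067),('tinR',(97,279),.027),('b-',(245,281),.027),('b+',(240,316),.027),('s1',(147,250),.027),('s2',(199,257),.027),('gcap',(372,290),.129),('blue',(308,45),.03),('corner',(56,236),.027),('corner',(286,256),.027),('corner',(278,338),.027)]: print(n_,P(*q,z))
i=cv2.cvtColor(c['pixels'],cv2.COLOR_RGB2BGR)
a=cv2.resize(i[90:230,180:440],None,fx=3,fy=3,interpolation=3); cv2.imwrite('pics/w1a.png',a)
```

```text
[397   0  42  25 488] [415.8   7. ]
[ 451    0  109   43 2436] [496.2  18.4]
[328  10  14  15 161] [334.6  17. ]
[512  12  48  89 180] [539.3  46.4]
[420  18  27  22 313] [435.3  28.7]
[240  91  88  29 194] [281.8 105.3]
[222  99  18  28 277] [230.4 108.2]
[ 248  135   55   81 3584] [276.2 172.8]
[187 137  19  18 260] [196.1 144.8]
[168 143  88  99 399] [210.2 203. ]
[298 177  47  86 222] [324.4 224.1]
[ 65 194 223  68 564] [164.2 237.4]
[ 54 234 141 111 611] [ 96.3 269.9]
[220 256  67  38 203] [262.  266.4]
[265 280  87 104 283] [297.  334.5]
[169 329  80  18 157] [204.5 334. ]
((275.990966796875, 174.80995178222656), (78.86302947998047, 53.36810302734375), 87.27368927001953) [array([ 0.5201, -0.3419]), array([ 0.4656, -0.3618]), array([ 0.4324, -0.2776]), array([ 0.4911, -0.256 ])]
cap [ 0.3859 -0.3704]
y1 [ 0.5644 -0.3226]
y2 [ 0.5391 -0.369 ]
tinR [ 0.6532 -0.1153]
b- [ 0.4742 -0.1683]
b+ [ 0.4663 -0.1162]
s1 [ 0.6004 -0.1739]
s2 [ 0.5374 -0.1836]
gcap [ 0.367  -0.2541]
blue [ 0.4869 -0.4469]
corner [ 0.7086 -0.1594]
corner [ 0.4354 -0.2169]
corner [ 0.4081 -0.0979]
```

View pics/w1a.png

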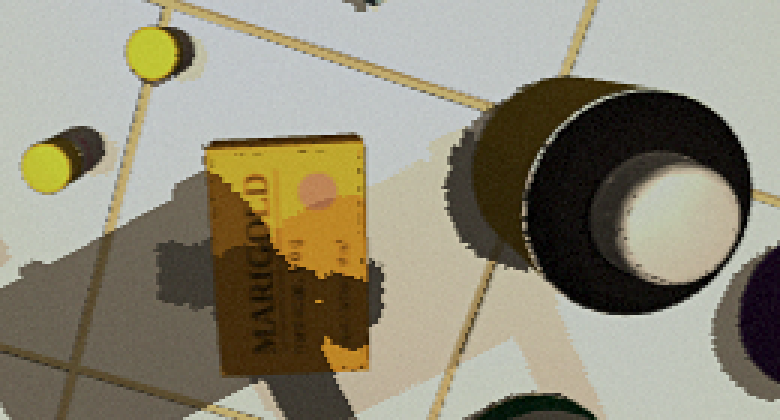

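move_arm --plan '[-0.06, 0.03, -0.6, 0, 0, 0.047, -0.06, 0.03, -1.4, 0, 0, 0.047, -0.06, 0.03, -2.2, 0, 0, 0.047, -0.06, 0.03, -3.0, 0, 0, 0.047, -0.06, 0.03, -3.7, 0, 0, 0.047, -0.06, 0.03, -4.2, 0, 0, 0.047, -0.06, 0.03, -4.6, 0, 0, 0.047, -0.06, 0.03, -4.85, 0, 0, 0.047, -0.06, 0.03, -4.95, 0, 0, 0.047, -0.06, 0.03, -4.95, 0, 0, 0.047]'

```text
time_s: 3.82
eef_pos: [0.4773, -0.3087, 0.0091]
eef_rot: [0.0, 0.819, -0.574, 0.0]
wrist_force: [-0.5, 0.8, 0.5]
opening: 1.003
grasp_force: 0.0
```

move_arm --plan '[0, 0, 0, 0, 0, 0, 0, 0, 0, 0, 0, 0, 0, 0, 0, 0, 0, 0, 0, 0, 0, 0, 0, 0, 0, 0, 0, 0, 0, 0, 0, 0, 0, 0, 0, 0]' --grip 40

```text
time_s: 4.58
eef_pos: [0.4778, -0.3092, 0.01]
eef_rot: [0.0, 0.819, -0.574, 0.001]
wrist_force: [-0.0, 1.2, 7.4]
opening: 0.663
grasp_force: 65.1
```

move_arm --plan '[0, 0, 0.4, 0, 0, 0, 0, 0, 1.0, 0, 0, 0, 0, 0, 1.7, 0, 0, 0, 0.3, 0.6, 2.0, 0, 0, -0.05, 0.6, 1.3, 2.0, 0, 0, -0.1, 0.9, 2.0, 2.0, 0, 0, -0.15, 1.2, 2.7, 2.0, 0, 0, -0.197, 1.5, 3.3, 2.0, 0, 0, -0.197, 1.67, 3.6, 2.0, 0, 0, -0.197, 1.67, 3.6, 1.6, 0, 0, -0.197]'

```text
time_s: 5.82
eef_pos: [0.5626, -0.1283, 0.091]
eef_rot: [-0.001, 0.759, -0.651, 0.002]
wrist_force: [-0.9, 0.2, -1.4]
opening: 0.669
grasp_force: 64.3
```

Run:
```python
from h import *
c=snap('wrist','w2.png'); d=snap('side','d2.png'); o=ctrl.get_obs(); print(o['time_s'],o['eef_pos'],o['q'].round(2),o['wrist_force'],o['opening'])
i=np.hstack([cv2.imread('pics/w2.png')[:, 80:480],cv2.imread('pics/d2.png')[0:420,120:520]]); cv2.imwrite('pics/j2.png',i)
```

```text
5.925 [ 0.5591322  -0.1279798   0.08738727] [-0.43  0.35  1.72 -0.    1.08  2.56] [-0.68425705  0.23699233 -0.87173629] 0.6635072260309531
```

View pics/j2.png

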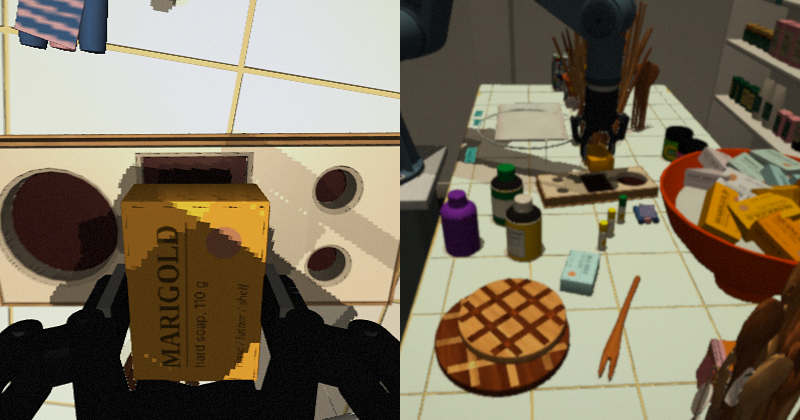

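The wrist view shows the soap held squarely over its recess. Its recess's near edge runs (215,152)–(332,154), the tin recess is at (138,223), and the balm recesses are at (419,188) and (409,262).

Run:
```python
from h import *
c=load('w2.png')
P=lambda u,v,z:px(c,u,v,z)[:2]
a=np.radians(8.7);X=np.array([np.cos(a),np.sin(a)]);Y=np.array([-X[1],X[0]]);C=np.array([.5615,-.129])
f=lambda p:((p-C)@X*1000).round(1),
for n,q,z in [('rec',(215,152),.027),('rec',(332,154),.027),('soapbot',(212,184),.077),('soapbot',(337,184),.077),('soaptop',(202,206),.107),('soaptop',(349,206),.107),('tin',(138,223),.027),('b-',(419,188),.027),('b+',(409,262),.027),('boxedge',(90,148),.027),('boxedge',(470,148),.027)]:
    p=P(*q,z); print(n,p.round(4),((p-C)@X*1000).round(1),((p-C)@Y*1000).round(1))
o=ctrl.get_obs(); p=o['eef_pos'][:2]; print(p,((p-C)@X*1000).round(1),((p-C)@Y*1000).round(1), R.from_quat(o['eef_rot'][[1,2,3,0]]).as_matrix().round(3).tolist())
```

```text
rec [ 0.6062 -0.1721] 37.7 -49.4
rec [ 0.5343 -0.1821] -34.9 -48.3
soapbot [ 0.5982 -0.165 ] 30.9 -41.1
soapbot [ 0.5383 -0.1743] -29.8 -41.3
soaptop [ 0.5966 -0.1633] 29.5 -39.3
soaptop [ 0.5383 -0.1725] -29.5 -39.4
tin [ 0.6523 -0.1174] 91.5 -2.3
b- [ 0.4748 -0.1694] -91.8 -26.8
b+ [ 0.4666 -0.1175] -92.0 25.7
boxedge [ 0.683  -0.1627] 115.0 -51.7
boxedge [ 0.4511 -0.1987] -119.7 -52.2
[ 0.5591322 -0.1279798] -2.2 1.4 [[0.151, -0.988, -0.003], [-0.988, -0.151, 0.001], [-0.002, 0.003, -1.0]]
```

move_arm --plan '[0.02, -0.05, 0, 0, 0, 0, 0.02, -0.05, -0.3, 0, 0, 0, 0.02, -0.05, -0.6, 0, 0, 0, 0.02, -0.05, -0.8, 0, 0, 0, 0.02, -0.05, -0.95, 0, 0, 0, 0.02, -0.05, -1.05, 0, 0, 0, 0.02, -0.05, -1.15, 0, 0, 0, 0.02, -0.05, -1.2, 0, 0, 0, 0.02, -0.05, -1.2, 0, 0, 0]'

```text
time_s: 7.05
eef_pos: [0.5618, -0.1311, 0.0291]
eef_rot: [-0.0, 0.759, -0.652, 0.0]
wrist_force: [-0.5, 0.3, -0.7]
opening: 0.66
grasp_force: 64.3
```

move_arm --plan '[0, 0, -0.02, 0, 0, 0, 0, 0, -0.02, 0, 0, 0, 0, 0, 0, 0, 0, 0, 0, 0, 0.3, 0, 0, 0, 0, -0.2, 1.0, 0, 0, 0, 0, -0.6, 1.8, 0, 0, 0, 0, -1.2, 2.6, 0, 0, 0, 0, -1.6, 3.4, 0, 0, 0, 0, -1.8, 3.8, 0, 0, 0, 0, -1.8, 3.8, 0, 0, 0]' --grip 80

```text
time_s: 8.3
eef_pos: [0.5626, -0.2224, 0.222]
eef_rot: [-0.0, 0.758, -0.652, 0.003]
wrist_force: [0.3, 0.1, -0.5]
opening: 0.936
grasp_force: 0.0
```

Run:
```python
from h import *
c=snap('wrist','w3.png'); o=ctrl.get_obs(); print(o['time_s'],o['eef_pos'],o['q'].round(2),o['wrist_force'],o['opening'])
```

```text
8.35 [ 0.56173721 -0.22118563  0.2198653 ] [-0.57  0.25  1.55  0.    1.34  2.42] [ 0.69594693 -0.10758848  0.05533136] 0.9375879173138997
```

View pics/w3.png

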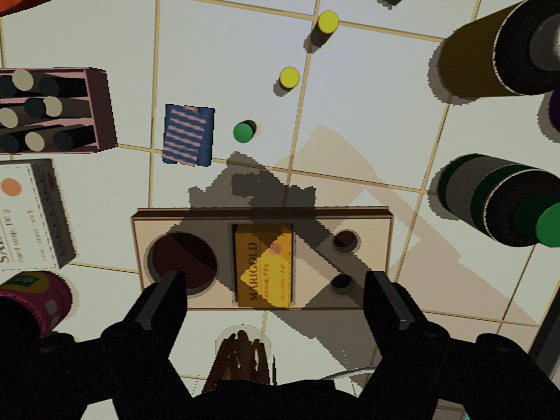

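The soap sits inside its recess at (265,265). The tin recess is at (181,262), the balm recesses at (346,240) and (342,283). Next is the silver tin.

move_arm --plan '[-0.4, -0.4, 0.3, 0, 0, 0, -1.1, -1.0, 0.5, 0, 0, 0, -1.9, -1.7, 0.5, 0, 0, 0, -2.6, -2.3, 0.5, 0, 0, 0, -3.2, -2.75, 0.4, 0, 0, 0, -3.5, -3.0, 0, 0, 0, 0, -3.52, -3.0, -0.6, 0, 0, 0, -3.52, -3.0, -1.2, 0, 0, 0, -3.52, -3.0, -1.2, 0, 0, 0]'

```text
time_s: 9.48
eef_pos: [0.384, -0.3679, 0.1551]
eef_rot: [-0.001, 0.759, -0.651, -0.004]
wrist_force: [-0.5, 0.3, 0.3]
opening: 0.939
grasp_force: 0.0
```

Run:
```python
from h import *
c=load('w3.png')
P=lambda u,v,z:px(c,u,v,z).round(4)[:2]
for n,q,z in [('tin',(181,262),.027),('b-',(346,240),.027),('b+',(342,283),.027),('y1',(289,77),.067),('y2',(328,21),.067)]: print(n,P(*q,z))
c=snap('wrist','w4.png'); o=ctrl.get_obs(); print(o['time_s'],o['eef_pos'])
```

```text
tin [ 0.6532 -0.1157]
b- [ 0.4754 -0.1702]
b+ [ 0.4684 -0.1171]
y1 [ 0.5655 -0.3225]
y2 [ 0.5416 -0.368 ]
9.525 [ 0.38491667 -0.36925277  0.15718332]
```

View pics/w4.png

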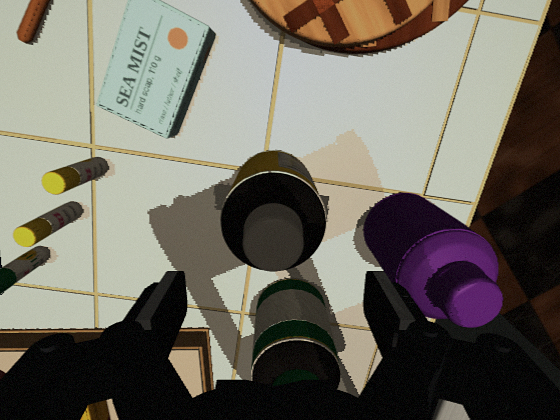

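Run:
```python
from h import *
c=load('w4.png');s=load('scene0.png')
for q,z in [((273,237),.128),((472,300),.128),((365,290),.16)]: print(px(c,*q,z).round(4))
print(ctrl.get_obs()['eef_pos'])
```

```text
[ 0.3852 -0.3761  0.128 ]
[ 0.2624 -0.3537  0.128 ]
[ 0.3398 -0.3692  0.16  ]
[ 0.38491667 -0.36925277  0.15718332]
```

move_arm --plan '[0, -0.06, 0, 0, 0, 0, 0, -0.06, -0.4, 0, 0, 0, 0, -0.06, -0.8, 0, 0, 0, 0, -0.06, -1.05, 0, 0, 0, 0, -0.06, -1.15, 0, 0, 0, 0, -0.06, -1.15, 0, 0, 0]' --grip 62

```text
time_s: 10.28
eef_pos: [0.3857, -0.3742, 0.1016]
eef_rot: [0.0, 0.759, -0.652, 0.0]
wrist_force: [-0.2, -0.3, -0.4]
opening: 0.722
grasp_force: 0.0
```

move_arm --plan '[0, 0, 0, 0, 0, 0, 0, 0, 0, 0, 0, 0, 0, 0, 0, 0, 0, 0, 0, 0, 0, 0, 0, 0, 0, 0, 0, 0, 0, 0, 0, 0, 0, 0, 0, 0]' --grip 20

```text
time_s: 11.02
eef_pos: [0.3861, -0.3747, 0.1023]
eef_rot: [0.0, 0.759, -0.652, 0.001]
wrist_force: [1.1, 0.1, 5.6]
opening: 0.416
grasp_force: 60.4
```

move_arm --plan '[0, 0, 0.4, 0, 0, 0, 0, 0, 1.0, 0, 0, 0, 0.4, 0, 1.7, 0, 0, 0, 1.1, 0.4, 2.0, 0, 0, 0, 1.9, 1.0, 2.0, 0, 0, 0, 2.7, 1.7, 2.0, 0, 0, 0, 3.5, 2.5, 2.0, 0, 0, 0, 4.2, 3.3, 2.0, 0, 0, 0, 4.8, 4.1, 2.0, 0, 0, 0, 5.2, 4.8, 2.0, 0, 0, 0]'

```text
time_s: 12.28
eef_pos: [0.646, -0.132, 0.2001]
eef_rot: [0.0, 0.759, -0.651, -0.001]
wrist_force: [0.5, -0.7, -2.5]
opening: 0.411
grasp_force: 60.4
```

Run:
```python
from h import *
o=ctrl.get_obs(); print(o['time_s'],o['eef_pos'])
```

```text
12.275 [ 0.64595271 -0.13198156  0.20010446]
```

move_arm --plan '[0.13, 0.33, 0, 0, 0, 0, 0.13, 0.33, -0.4, 0, 0, 0, 0.13, 0.33, -0.8, 0, 0, 0, 0.13, 0.33, -1.1, 0, 0, 0, 0.13, 0.33, -1.2, 0, 0, 0, 0.13, 0.33, -1.2, 0, 0, 0]'

```text
time_s: 13.02
eef_pos: [0.6517, -0.118, 0.1408]
eef_rot: [0.0, 0.758, -0.652, -0.0]
wrist_force: [0.3, -0.1, -1.7]
opening: 0.413
grasp_force: 60.5
```

Run:
```python
from h import *
c=snap('wrist','w5.png'); d=snap('side','d5.png');s=snap('scene','s5.png'); o=ctrl.get_obs(); print(o['time_s'],o['eef_pos'],o['wrist_force'])
a=cv2.resize(cv2.imread('pics/d5.png')[80:230,240:440],(400,300),interpolation=3)
b=cv2.resize(cv2.imread('pics/s5.png')[90:290,100:300],(400,300),interpolation=3)
i=np.hstack([cv2.imread('pics/w5.png')[:, 80:480],np.vstack([a,b])[:420]]) if 0 else np.hstack([cv2.resize(cv2.imread('pics/w5.png')[:,80:480],(400,600)),np.vstack([a,b])])
cv2.imwrite('pics/j5.png',i)
```

```text
13.175 [ 0.65261184 -0.1178572   0.14227583] [ 0.35545117  0.23340089 -1.41665184]
```

View pics/j5.png

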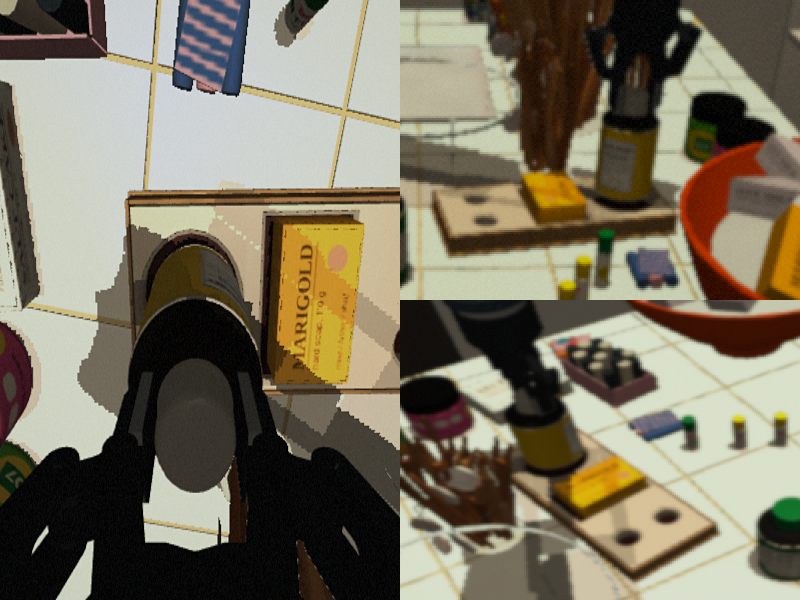

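The tin hangs upright over the recess, with its base at about (195,240) in the joined picture and even gaps around it. The soap lies in its recess.

move_arm --plan '[-0.01, 0.02, -0.2, 0, 0, 0, -0.01, 0.02, -0.35, 0, 0, 0, -0.01, 0.02, -0.48, 0, 0, 0, -0.01, 0.02, -0.56, 0, 0, 0, -0.01, 0.02, -0.6, 0, 0, 0, -0.01, 0.02, -0.6, 0, 0, 0]'

```text
time_s: 13.92
eef_pos: [0.6518, -0.1166, 0.1115]
eef_rot: [-0.0, 0.759, -0.652, 0.0]
wrist_force: [0.7, 0.1, -1.6]
opening: 0.412
grasp_force: 60.5
```

move_arm --plan '[0, 0, -0.02, 0, 0, 0, 0, 0, -0.04, 0, 0, 0, 0, 0, -0.04, 0, 0, 0]'

```text
time_s: 14.3
eef_pos: [0.652, -0.1166, 0.1114]
eef_rot: [-0.0, 0.759, -0.651, 0.001]
wrist_force: [-4.7, 1.4, 9.2]
opening: 0.417
grasp_force: 61.8
```

move_arm --plan '[0, 0, 0.02, 0, 0, 0, 0, 0, 0.02, 0, 0, 0, 0, 0, 0.02, 0, 0, 0, 0, 0, 0.4, 0, 0, 0, 0, -0.1, 1.0, 0, 0, 0, -0.2, -0.6, 1.5, 0, 0, 0.08, -0.5, -1.3, 1.7, 0, 0, 0.16, -0.8, -2.1, 1.7, 0, 0, 0.24, -1.2, -2.9, 1.5, 0, 0, 0.32, -1.5, -3.6, 1.0, 0, 0, 0.32]' --grip 62

```text
time_s: 15.55
eef_pos: [0.5772, -0.299, 0.1624]
eef_rot: [0.0, 0.853, -0.522, 0.003]
wrist_force: [0.2, -0.7, -0.0]
opening: 0.722
grasp_force: 0.0
```

move_arm --plan '[-0.23, -0.5, -0.4, 0, 0, 0, -0.23, -0.52, -0.8, 0, 0, 0, -0.23, -0.52, -0.8, 0, 0, 0, -0.23, -0.52, -0.8, 0, 0, 0]' --grip 50

```text
time_s: 16.05
eef_pos: [0.566, -0.3218, 0.1204]
eef_rot: [-0.0, 0.853, -0.522, 0.001]
wrist_force: [-0.0, -0.7, 1.1]
opening: 0.584
grasp_force: 0.0
```

Run:
```python
from h import *
c=snap('wrist','w6.png'); s=snap('scene','s6.png'); o=ctrl.get_obs(); print(o['time_s'],o['eef_pos'],o['wrist_force'])
b=cv2.resize(cv2.imread('pics/s6.png')[120:320,100:300],(240,240),interpolation=3)
i=cv2.imread('pics/w6.png'); i=np.hstack([i,np.vstack([b,np.zeros((180,240,3),np.uint8)])])
cv2.imwrite('pics/j6.png',i)
hsv=cv2.cvtColor(c['pixels'],cv2.COLOR_RGB2HSV)
m=cv2.inRange(hsv,(25,120,90),(34,255,255))
n,l,st,ce=cv2.connectedComponentsWithStats(m)
for k in range(1,n):
    if st[k,4]>200: print(st[k],ce[k].round(1),px(c,*ce[k],.067).round(4))
```

```text
16.15 [ 0.56618365 -0.32202362  0.1206987 ] [-0.28429341  0.0723081   0.51524394]
```

View pics/j6.png

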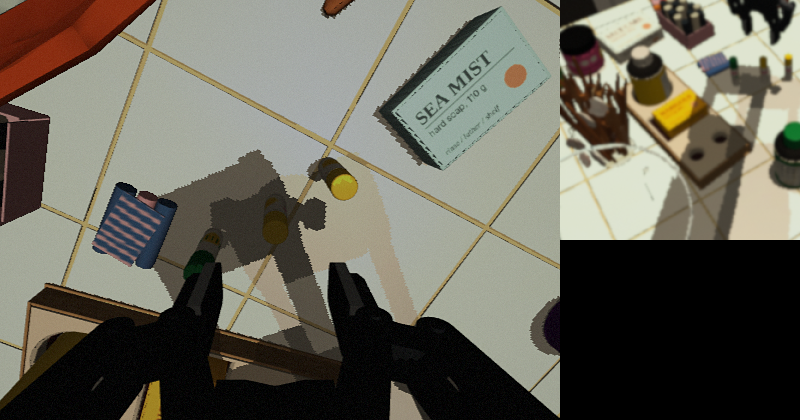

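The tin stands in its recess (inset, about (648,75)). Balm 1 is between the fingers at (275,231), but the green balm is on the left finger's side, so I'll turn back to the box angle before going down.

move_arm --plan '[0, -0.01, 0, 0, 0, -0.16, 0, -0.01, 0, 0, 0, -0.32, 0, -0.01, -0.1, 0, 0, -0.32, 0, -0.01, -0.6, 0, 0, -0.32, 0, -0.01, -1.1, 0, 0, -0.32, 0, -0.01, -1.5, 0, 0, -0.32, 0, -0.01, -1.7, 0, 0, -0.32, 0, -0.01, -1.77, 0, 0, -0.32, 0, -0.01, -1.77, 0, 0, -0.32]'

```text
time_s: 17.27
eef_pos: [0.5654, -0.3233, 0.0313]
eef_rot: [-0.0, 0.759, -0.651, 0.0]
wrist_force: [-0.2, 0.8, 0.8]
opening: 0.582
grasp_force: 0.0
```

move_arm --plan '[0, 0, 0, 0, 0, 0, 0, 0, 0, 0, 0, 0, 0, 0, 0, 0, 0, 0, 0, 0, 0, 0, 0, 0, 0, 0, 0, 0, 0, 0, 0, 0, 0, 0, 0, 0]' --grip 5

```text
time_s: 18.02
eef_pos: [0.5655, -0.3234, 0.0316]
eef_rot: [-0.0, 0.759, -0.652, 0.001]
wrist_force: [-0.6, 0.0, 5.5]
opening: 0.179
grasp_force: 58.5
```

move_arm --plan '[0, 0, 0.5, 0, 0, 0, 0, 0.1, 1.2, 0, 0, 0, -0.3, 0.6, 1.6, 0, 0, 0, -0.7, 1.4, 1.6, 0, 0, 0, -1.1, 2.2, 1.6, 0, 0, 0, -1.5, 3.0, 1.6, 0, 0, 0, -1.8, 3.7, 1.6, 0, 0, 0, -1.96, 4.13, 1.4, 0, 0, 0, -1.96, 4.13, 1.0, 0, 0, 0, -1.96, 4.13, 0.8, 0, 0, 0]'

```text
time_s: 19.27
eef_pos: [0.4662, -0.1158, 0.0697]
eef_rot: [0.0, 0.759, -0.651, -0.001]
wrist_force: [0.5, -0.4, 0.7]
opening: 0.177
grasp_force: 58.4
```

Run:
```python
from h import *
c=snap('wrist','w7.png'); o=ctrl.get_obs(); print(o['time_s'],o['eef_pos'],o['wrist_force'])
c=snap('wrist','w7.png'); o=ctrl.get_obs(); print(o['time_s'],o['eef_pos'],o['wrist_force'])
i=cv2.imread('pics/w7.png')[100:400,120:440]; cv2.imwrite('pics/w7c.png',cv2.resize(i,None,fx=2,fy=2))
```

```text
19.325 [ 0.46580551 -0.11590325  0.06884386] [-1.18172428 -0.59509614 -0.45288263]
19.375 [ 0.46610343 -0.11617344  0.06961706] [ 0.15925929 -0.26958768  0.0808069 ]
```

View pics/w7c.png

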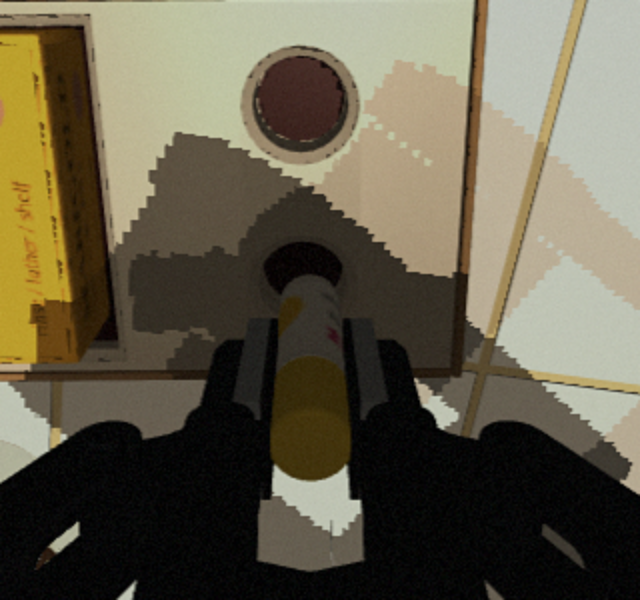

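Run:
```python
from h import *
c=load('w7.png')
b=px(c,300/2+120,104/2+100,.027)[:2]; a=np.radians(8.7); Y=np.array([-np.sin(a),np.cos(a)])
print('b-',b,'b+',b+.054*Y)
z=.0385
# balm bottom outline: top of arc (312,275)
e=px(c,312/2+120,275/2+100,z)[:2]; print('balm bottom centre',e+.0085*Y, 'cap', px(c,311/2+120,418/2+100,z+.067)[:2])
```

```text
b- [ 0.47541456 -0.16808016] b+ [ 0.46724648 -0.11470149]
balm bottom centre [ 0.46385206 -0.11436794] cap [ 0.46561053 -0.12212989]
```

move_arm --plan '[0.05, 0.01, 0, 0, 0, 0, 0.05, 0.01, -0.15, 0, 0, 0, 0.05, 0.01, -0.3, 0, 0, 0, 0.05, 0.01, -0.42, 0, 0, 0, 0.05, 0.01, -0.52, 0, 0, 0, 0.05, 0.01, -0.57, 0, 0, 0, 0.05, 0.01, -0.57, 0, 0, 0]'

```text
time_s: 20.25
eef_pos: [0.4694, -0.1159, 0.0421]
eef_rot: [0.0, 0.759, -0.652, -0.0]
wrist_force: [-0.5, 0.1, -0.2]
opening: 0.178
grasp_force: 58.4
```

move_arm --plan '[0, 0, -0.02, 0, 0, 0, 0, 0, -0.04, 0, 0, 0, 0, 0, -0.04, 0, 0, 0]'

```text
time_s: 20.62
eef_pos: [0.4697, -0.1161, 0.0406]
eef_rot: [-0.0, 0.759, -0.652, 0.0]
wrist_force: [0.4, -0.1, 2.3]
opening: 0.18
grasp_force: 58.6
```

move_arm --plan '[0, 0, 0.02, 0, 0, 0, 0, 0, 0.02, 0, 0, 0, 0, 0, 0.02, 0, 0, 0, 0, 0, 0.4, 0, 0, 0, 0, 0, 1.0, 0, 0, 0, 0.1, -0.4, 1.7, 0, 0, 0, 0.4, -1.1, 2.0, 0, 0, 0, 0.6, -2.0, 2.0, 0, 0, 0, 0.8, -2.9, 2.0, 0, 0, 0, 1.1, -3.8, 2.0, 0, 0, 0]' --grip 45

```text
time_s: 21.88
eef_pos: [0.5246, -0.3073, 0.1402]
eef_rot: [-0.0, 0.759, -0.652, -0.0]
wrist_force: [0.3, -0.1, 0.4]
opening: 0.528
grasp_force: 0.0
```

move_arm --plan '[0.25, -0.8, 0, 0, 0, 0, 0.33, -1.24, 0, 0, 0, 0, 0.33, -1.24, -0.3, 0, 0, 0, 0.33, -1.24, -0.4, 0, 0, 0, 0.33, -1.24, -0.4, 0, 0, 0]'

```text
time_s: 22.5
eef_pos: [0.5404, -0.3661, 0.119]
eef_rot: [-0.0, 0.759, -0.651, -0.001]
wrist_force: [-0.2, 0.7, -0.2]
opening: 0.526
grasp_force: 0.0
```

Run:
```python
from h import *
c=snap('wrist','w8.png'); s=snap('scene','s8.png'); o=ctrl.get_obs(); print(o['time_s'],o['eef_pos'],o['wrist_force'])
b=cv2.resize(cv2.imread('pics/s8.png')[140:280,140:280],(420,420),interpolation=3)
i=cv2.imread('pics/w8.png')[:,100:480]; cv2.imwrite('pics/j8.png',np.hstack([i,b]))
```

```text
22.6 [ 0.54109718 -0.36700564  0.12035413] [-0.12776552 -0.24934337 -0.02998062]
```

View pics/j8.png

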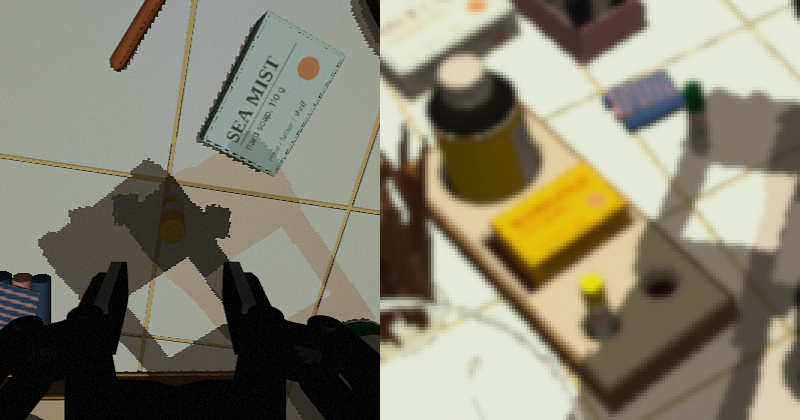

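Balm 1 stands in its far recess (scene inset (595,295)). Balm 2 is centred between the fingers at (272,230).

move_arm --plan '[0, -0.02, -0.5, 0, 0, 0, 0, -0.02, -1.0, 0, 0, 0, 0, -0.02, -1.4, 0, 0, 0, 0, -0.02, -1.65, 0, 0, 0, 0, -0.02, -1.77, 0, 0, 0, 0, -0.02, -1.77, 0, 0, 0]'

```text
time_s: 23.35
eef_pos: [0.5411, -0.369, 0.0318]
eef_rot: [0.0, 0.759, -0.652, 0.0]
wrist_force: [-0.5, -0.9, 0.2]
opening: 0.526
grasp_force: 0.0
```

move_arm --plan '[0, 0, 0, 0, 0, 0, 0, 0, 0, 0, 0, 0, 0, 0, 0, 0, 0, 0, 0, 0, 0, 0, 0, 0, 0, 0, 0, 0, 0, 0, 0, 0, 0, 0, 0, 0]' --grip 5

```text
time_s: 24.1
eef_pos: [0.5415, -0.3695, 0.0327]
eef_rot: [0.0, 0.759, -0.652, 0.001]
wrist_force: [-0.1, -0.1, 5.6]
opening: 0.179
grasp_force: 58.5
```

move_arm --plan '[0, 0, 0.5, 0, 0, 0, 0, 0.1, 1.2, 0, 0, 0, -0.2, 0.6, 1.6, 0, 0, 0, -0.5, 1.4, 1.6, 0, 0, 0, -0.8, 2.2, 1.6, 0, 0, 0, -1.0, 3.0, 1.6, 0, 0, 0, -1.2, 3.6, 1.6, 0, 0, 0, -1.27, 4.0, 1.4, 0, 0, 0, -1.27, 4.0, 1.0, 0, 0, 0, -1.27, 4.0, 0.8, 0, 0, 0]'

```text
time_s: 25.35
eef_pos: [0.4769, -0.1685, 0.0703]
eef_rot: [0.0, 0.759, -0.651, -0.001]
wrist_force: [0.2, 0.4, -0.1]
opening: 0.177
grasp_force: 58.4
```

Run:
```python
from h import *
c=snap('wrist','w9.png');c=snap('wrist','w9.png'); o=ctrl.get_obs(); print(o['time_s'],o['eef_pos'],o['wrist_force'])
i=cv2.imread('pics/w9.png')[100:400,120:440]; cv2.imwrite('pics/w9c.png',cv2.resize(i,None,fx=2,fy=2))
```

```text
25.45 [ 0.47671115 -0.16870017  0.07025552] [-0.33785958 -0.59429075 -0.06645321]
```

View pics/w9c.png

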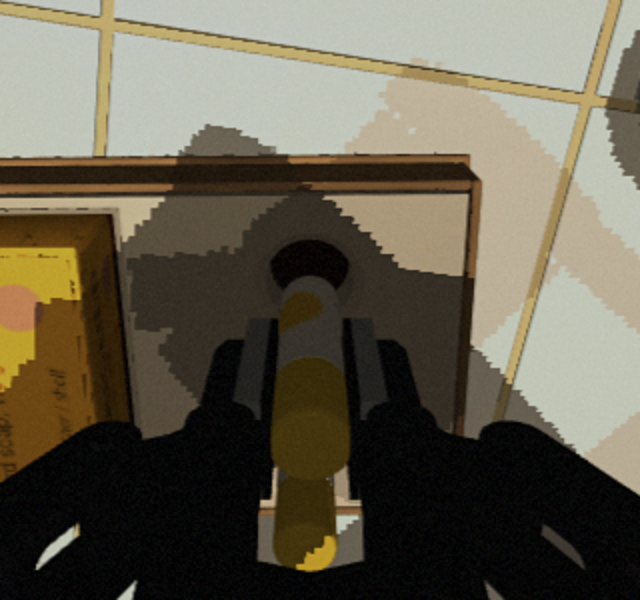

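The tube is centred over the hole (both at x≈310, hole top edge at 240). Lowering.

move_arm --plan '[0.01, 0, -0.15, 0, 0, 0, 0.01, 0, -0.3, 0, 0, 0, 0.01, 0, -0.42, 0, 0, 0, 0.01, 0, -0.52, 0, 0, 0, 0.01, 0, -0.58, 0, 0, 0, 0.01, 0, -0.6, 0, 0, 0, 0.01, 0, -0.6, 0, 0, 0]'

```text
time_s: 26.32
eef_pos: [0.4781, -0.169, 0.0419]
eef_rot: [-0.0, 0.759, -0.652, 0.0]
wrist_force: [-0.5, 0.3, 0.1]
opening: 0.177
grasp_force: 58.4
```

move_arm --plan '[0, 0, -0.02, 0, 0, 0, 0, 0, -0.03, 0, 0, 0, 0, 0, -0.03, 0, 0, 0]'

```text
time_s: 26.7
eef_pos: [0.4784, -0.1693, 0.0416]
eef_rot: [0.0, 0.759, -0.651, 0.0]
wrist_force: [-2.9, 0.8, 10.6]
opening: 0.178
grasp_force: 59.4
```

move_arm --plan '[0, 0, 0.02, 0, 0, 0, 0, 0, 0.02, 0, 0, 0, 0, 0, 0.02, 0, 0, 0, 0, 0, 0.4, 0, 0, 0, 0, 0, 1.0, 0, 0, 0, 0, -0.1, 1.7, 0, 0, 0, 0.1, -0.4, 2.4, 0, 0, 0, 0.4, -0.9, 3.0, 0, 0, 0, 0.8, -1.3, 3.4, 0, 0, 0, 0.8, -1.3, 3.4, 0, 0, 0]' --grip 45

```text
time_s: 27.95
eef_pos: [0.5196, -0.2358, 0.212]
eef_rot: [-0.0, 0.758, -0.652, 0.002]
wrist_force: [-0.0, -0.2, 0.4]
opening: 0.526
grasp_force: 0.0
```

Run:
```python
from h import *
c=snap('wrist','w10.png'); s=snap('side','s10.png'); o=ctrl.get_obs(); print(o['time_s'],o['eef_pos'],o['wrist_force'])
b=cv2.resize(cv2.imread('pics/s10.png')[130:240,240:400],(400,275),interpolation=3)
d=cv2.resize(cv2.imread('pics/w10.png')[180:330,100:440],(800,325))
e=np.zeros((275,400,3),np.uint8); snap('scene','c10.png'); e=cv2.resize(cv2.imread('pics/c10.png')[150:280,140:330],(400,275),interpolation=3)
cv2.imwrite('pics/j10.png',np.vstack([d,np.hstack([b,e])]))
```

```text
28.05 [ 0.51725956 -0.23335647  0.20918196] [-0.84918231 -0.19980212 -0.85841825]
```

View pics/j10.png

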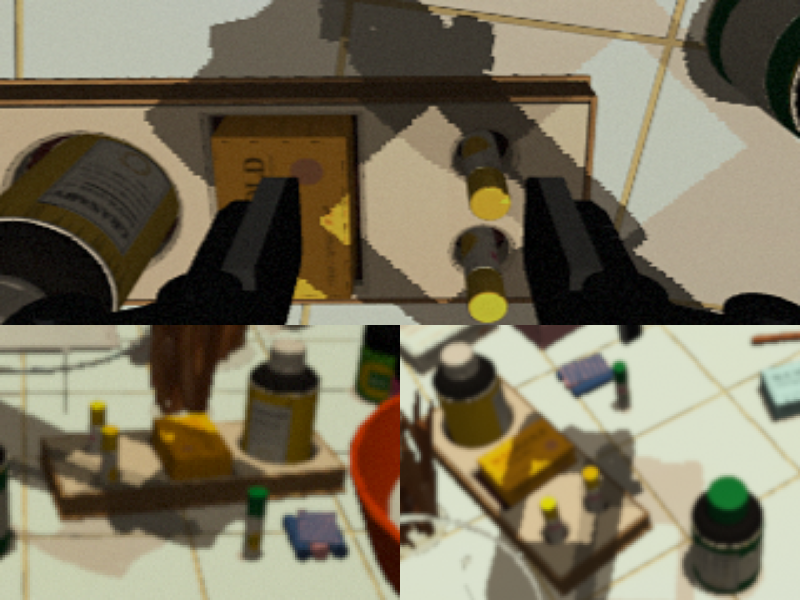

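All four items are upright and down in their recesses, and the look-alikes have not moved.

```bash
python3 -c "
from bench import ctrl
print(ctrl.hand_in())"
```

```text
the job is handed in; nothing more can be done
None
```

The yellow set is packed and handed in at about 28 s: in the final views the soap, silver-capped tin and both yellow-capped balms are upright and down in their recesses, and I didn't touch the look-alikes.

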